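# Hang a lipped parts bin on the louvred rack and lock it with the keeper

## Task

Turn the rack's quarter-turn keeper fully aside, hang the narrow parts bin (not the wide one) in the free gap of the rack by bringing its rear lip over the rail and lowering it until the lip catches and the bin hangs by itself, then turn the keeper back until it drops into its locked detent over the lip. Leave the wide bin, the cotton jar and the spray can standing where they are.

Things in the scene. Friction and masses are not known exactly. Their poses are not given: they have to be found in the camera images.
- rack: Fixed grey steel louvred bin rack. Origin on the bench directly below the middle of its rail; x points to the rack's rear, y left along the rail, z up. Sheet and rail 4 mm thick, 280 mm wide, rail top 126 mm above the bench. Two fixed small bins of spools (70 mm wide, 75 mm long, tops 130 to 136 mm high) hang either side of a free gap 110 mm wide, centred on y = 0.
- rail (a point): Middle of the rail's rounded top edge, in the middle of the free gap; axes as rack. Below it a sloping louvre, 76 to 92 mm above the bench, stands about 11 mm ahead (rack -x) of the rail's middle and stops the lower back of a hung bin.
- keeper (a joint): Quarter-turn keeper, rad. 0 = locked: its wing (46 mm long from the shaft, 14 mm wide, underside 7 mm above the rail's top) points forward over the rail and bars the gap. It grows anticlockwise seen from above to 1.57 = turned aside, wing towards rack -y, gap free. Friction (0.015 N m) holds it where left; a spring detent (peak about 0.07 N m) at 0.4 rad pulls it home to 0 once turned below about 0.35 and holds it there; above 0.4 it pushes it back to about 0.8.
- keeper_grip (a point): On the keeper's vertical shaft, 42 mm behind the rail's middle and 37 mm above its top: the height to grip. Centre of the black bar knob, 46 mm long (along the wing), 11 mm thick, from 18 to 52 mm above the rail's top. The knob turns about this axis and does not rise. The point's x axis points opposite to the wing.
- bin_mid (a point): Narrow empty grey bin to hang (about 0.22 kg): 100 mm long (x), 90 mm wide (y), rim 60 mm high, low front at -x, hook lip at +x. Point at the centre of its body, 49 mm above its underside; x towards the lip, z up. Along x through the middle runs a carrying rib to grip from above, 10 mm thick (y), 70 mm long (x), its thick part from 56 to 98 mm above the underside.
- bin_lip (a point): Narrow bin: middle of the underside of its lip, where the rail bears: 58 mm from the bin's centre in +x, 56 mm above its underside. Channel 16 mm wide; lip 76 mm wide, its down-turned plate ends 36 mm above the underside. Lower it straight with this point 1 to 5 mm ahead (rack -x) of the rail's middle; hanging free it rests about 6 mm ahead, at the rail's height, the front drooping about 0.07 rad.
- wide_bin_mid (a point): Bystander: a grey bin of the same shape but 130 mm wide, too wide for the gap; point at its body's centre, 49 mm above its underside; axes as for the narrow bin.
- jar_mid (a point): Bystander: clear cotton jar with red lid, diameter 105 mm, 164 mm tall, standing; point on its axis half-way up.
- can_mid (a point): Bystander: spray can, diameter 65 mm, 168 mm tall, standing; point on its axis half-way up.
Mind the look-alikes: they are no part of the job. What is shaped like the part that bears bin_mid but orange is not meant.

How it is judged:
By the outcome, as a careful person would: the job done as asked, in the order asked, and still so for the second after the job is handed in, with the robot touching nothing.
It also fails if it takes over 64 s, if anything falls off the work surface, if the arm or the gripper's body presses on something with over 40 N, if the wrist force passes 120 N, or if a joint passes its speed limit or range.

## Robot

A 6-joint arm with a two-finger parallel gripper is mounted at the origin on the work surface; the furniture and walls round the work are solid. World frame = base frame: x ahead of the robot, y to its left, z up, the work surface at z = 0. Lengths are in m, angles in rad, forces in N, time in s.
With the tool pointing down it reaches from about 0.275 to 0.85 m from the base axis. Payload 19 kg.
Tool frame: the origin (TCP) lies on the centre line of the jaws, within the pads' length; the fingertips stand 8 mm ahead of it and the grasp point (between the pads) lies 11 mm behind it; y points along the fingers, z is the direction in which the jaws open and shut, and the axes are right-handed (so a half turn about y gives the same grasp; the last joint's range is limited). The gripper opens to 85 mm and grips with 20 to 120 N. Pads are 22 mm wide; open, the fingers measure 114 mm over their backs; the gripper's body (76 mm by 85 mm) begins 54 mm behind the grasp point. The pads swing forward as they close: fully open they stand 13 mm farther back than shut.
Start: joints at [-1.292, 0.15, 1.437, -0, 1.554, -0.134], TCP at [0.231, -0.527, 0.239] pointing down, gripper open.
Joint ranges: [-2.8, 2.8], [-0.68, 2.1], [0.12, 2.68], [-1.39, 4.53], [0.16, 2.79], [-2.81, 2.81]. Speed limits (rad/s): [1.89, 1.89, 2.22, 3.01, 3.01, 3.01].

## Interface

Orientations are given as a unit quaternion [x, y, z, w].
In Python, from cell import r gives the robot as it stands.
- The arm moves only by the tool step_arm, never from a script. Its argument "series" is a list of rows, each an object with "jaw": the opening, from -1 (shut) to 1 (fully open); "offset": the shift along the tool's x, y, z in mm, a list of three; "rotation": the turn, a rotation vector about the tool's x, y, z in degrees, a list of three. In form: [{"jaw": jaw, "offset": [dx, dy, dz], "rotation": [wx, wy, wz]}, ...]. A call has 1 to 20 rows; each row is the pose to reach, as a shift and turn from the pose measured when the call began, along the tool's axes at that moment; what a row does not reach only later rows make up. A row lasts 1/12 s, in which the tool goes at most 41.7 mm and 7.16 degrees, less where a joint would pass 70% of its speed; a pose out of reach is approached as far as the arm can. A call with a gripper value outside its range is refused whole. The fingers move at their own pace and stop on an object; "grip_force" is the grip in N (left out, the last holds). Time passes only in rows, so rows that repeat a pose let the fingers close. It gives the time, the measured TCP pose, the force and the opening at its end, in the units of the state.
- r.get_state(): the state, without advancing time (a new reading comes with each control period).
- r.grab_frame(name): name is "side" or "top" or "wrist"; returns a dict with "image" (400x640x3 uint8, red, green, blue), "vfov" (degrees; the focal length in pixels is half the picture's height over the tangent of half this angle, whatever the lens; pixels are square), "cx", "cy" (the principal point, pixels), "rvec" (rotation vector, rad) and "tvec" (3), from world to camera coordinates, as OpenCV has them; the wrist camera has in their place "mount" (4x4, takes a point from camera to tool coordinates, whose origin is the TCP and whose axes are the tool frame's). Camera axes: x right, y down, z forward; pixel columns grow to the right and rows downward; lengths in m; the calibration is good to about 2 mm. A picture is of the moment at which its call begins: read the wrist's pose just before it. There is no depth.
- r.hand_in(): hands the job in, once; it reports no verdict.
The state is a dict: "clock": time; "q": joint angles; "qvel": joint speeds; "tau": joint torques, N m; "eef_pos": TCP position; "orientation": TCP orientation; "force": force on the tool from outside, world axes, zero at the start; "ft_torque": the same for the moment, N m; "width": finger opening in m.
Only numpy, scipy, OpenCV 4.12 (cv2) and the standard library are available. Lean on these libraries where they do the work, as an engineer would, in place of code of your own. Each camera call takes 0.05 s, during which the arm holds its last target.

## Working session

There is one attempt and no reset: what is moved stays moved. The work goes in short steps, Python scripts to look and compute and a tool call to move; the robot and the scene stay as the last step left them, time stands still between calls to the robot, and variables do not carry over. Pictures are saved under pics/ and viewed, and the job is handed in when it is done.

Besides the shell and the picture viewer there is one more tool, called after "Call:" as name(argument=value, ...) on one line, values as JSON. step_arm: Moves the arm, as the interface text tells. Its arguments: {"type":"object","properties":{"series":{"type":"array"},"grip_force":{"type":"number"}},"required":["series"]}

```bash
ls; mkdir -p pics
cat > h.py <<'E'
import numpy as np,cv2
from scipy.spatial.transform import Rotation as R
from cell import r
def cam(f):
    h=f["image"].shape[0]; fl=h/2/np.tan(np.radians(f["vfov"])/2)
    return np.array([[fl,0,f["cx"]],[0,fl,f["cy"]],[0,0,1]])
def ext(f,st=None):
    if "mount" in f:
        T=np.eye(4);T[:3,:3]=R.from_quat(st["orientation"]).as_matrix();T[:3,3]=st["eef_pos"]
        return np.linalg.inv(T@np.array(f["mount"]))
    E=np.eye(4);E[:3,:3]=R.from_rotvec(np.ravel(f["rvec"])).as_matrix();E[:3,3]=np.ravel(f["tvec"]);return E
def ray(K,E,u,v):
    d=np.linalg.inv(K)@[u,v,1];return -E[:3,:3].T@E[:3,3],E[:3,:3].T@d
def onz(K,E,u,v,z):
    c,d=ray(K,E,u,v);return c+d*(z-c[2])/d[2]
def proj(K,E,p):
    q=E[:3,:3]@np.array(p)+E[:3,3];q=K@q;return q[:2]/q[2]
def tri(views):
    A=np.zeros((3,3));b=np.zeros(3)
    for K,E,u,v in views:
        c,d=ray(K,E,u,v);d/=np.linalg.norm(d);P=np.eye(3)-np.outer(d,d);A+=P;b+=P@c
    return np.linalg.solve(A,b)
def grab(name,tag):
    st=r.get_state();f=r.grab_frame(name)
    cv2.imwrite(f"pics/{tag}.png",f["image"][:,:,::-1])
    K=cam(f);E=ext(f,st);np.savez(f"pics/{tag}.npz",K=K,E=E,img=f["image"]);return K,E,f["image"]
def load(tag):
    d=np.load(f"pics/{tag}.npz");return d["K"],d["E"],d["img"]
E
python3 - <<'E'
from h import *
print(r.get_state())
for n in("side","top","wrist"):
    K,E,i=grab(n,n+"0");print(n,K[0],K[1,2],"c",-E[:3,:3].T@E[:3,3],"fwd",E[2,:3])
E
```

```text
pics
{'clock': 0.0, 'q': array([-1.29198338e+00,  1.50954865e-01,  1.43802233e+00, -2.45669240e-05,
        1.55378594e+00, -1.33966712e-01]), 'qvel': array([-1.96894895e-05, -2.80703383e-04, -2.62421911e-04,  3.38000603e-04,
       -8.52140022e-05,  5.22105711e-04]), 'tau': array([-3.03372573e-03, -7.13056684e+01, -5.70886087e+01, -5.69245822e-04,
        8.70478805e-03, -2.31303591e-05]), 'eef_pos': array([ 0.23059261, -0.52648179,  0.23869752]), 'orientation': array([-0.14494449,  0.6925119 , -0.69168767,  0.14486728]), 'force': array([-0.39881335,  0.3485023 , -0.23425051]), 'ft_torque': array([ 0.02992648, -0.03731645, -0.00100194]), 'width': 0.08565688263426888}
side [508.36846335   0.         318.90470424] 201.51973751115335 c [-0.08934688  1.06884348  0.91441333] fwd [ 0.45762995 -0.71642723 -0.52659934]
top [386.09394057   0.         320.31625776] 199.20232219470142 c [ 0.51028156 -0.0037341   1.11367892] fwd [ 0.08230197 -0.01837721 -0.99643799]
wrist [355.58362054   0.         317.11565393] 197.41548202650034 c [ 0.29955949 -0.49737911  0.37433088] fwd [-0.27158077 -0.11618793 -0.9553765 ]
```

View pics/side0.png

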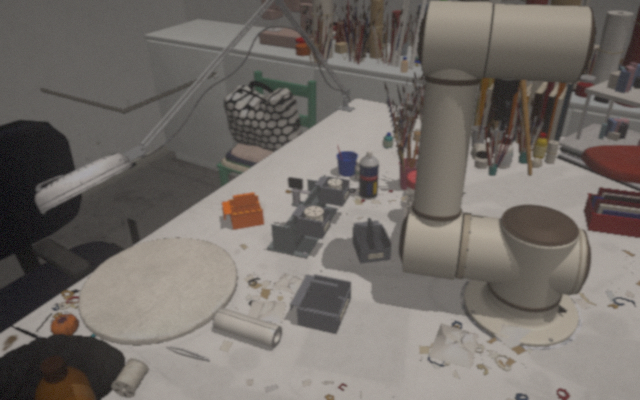

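View pics/top0.png

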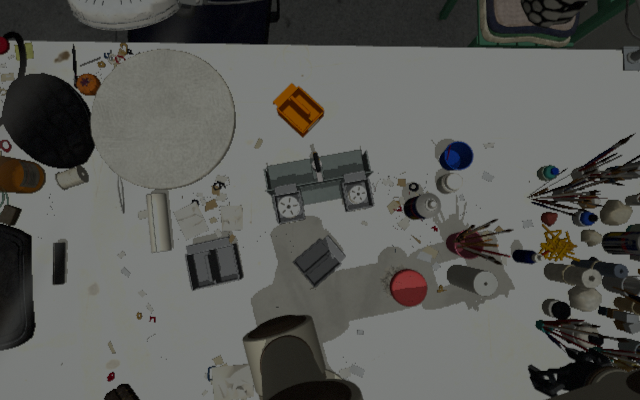

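View pics/wrist0.png

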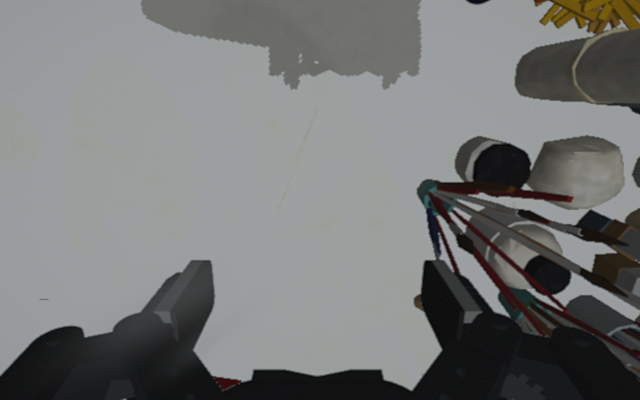

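Candidates for the bin: grey bin at top-view (318,261), narrow by its looks; grey bin at (214,262), wider; orange bin at (299,110), decoy; fixed rack bins at (288,205) and (357,195). I choose (318,261) and check it and the rack in crops.

Run:
```python
from h import *
def crop(tag,x0,x1,y0,y1,s,out):
    K,E,i=load(tag);c=i[y0:y1,x0:x1,::-1]
    c=cv2.resize(np.clip(c.astype(float)*1.8,0,255).astype(np.uint8),None,fx=s,fy=s,interpolation=cv2.INTER_CUBIC);cv2.imwrite(f"pics/{out}.png",c)
crop("top0",255,385,140,295,3.8,"c1") if 0 else crop("top0",255,385,140,235,6,"c1")
crop("top0",175,355,220,300,4.4,"c2")
crop("side0",260,400,140,280,4.2,"c3")
```

```text
(no output)
```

View pics/c1.png

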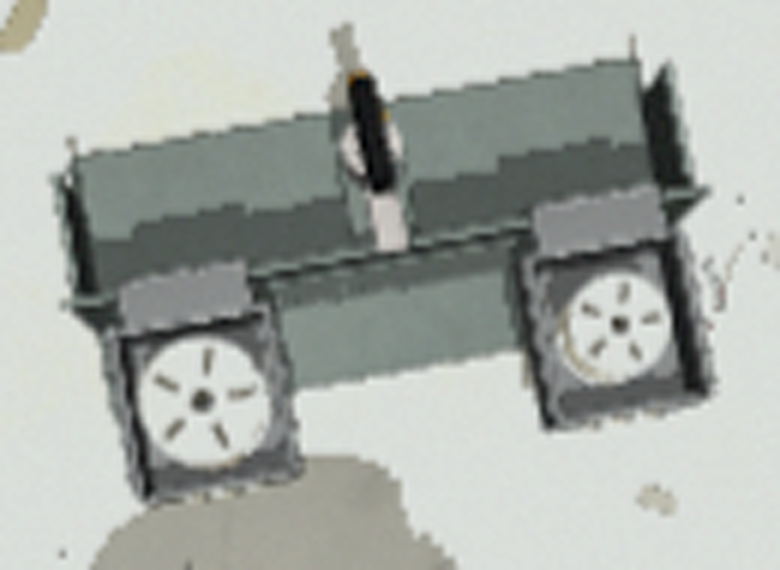

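View pics/c2.png

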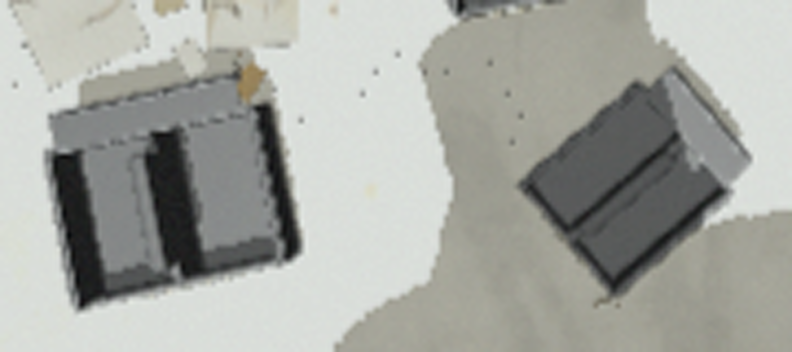

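View pics/c3.png

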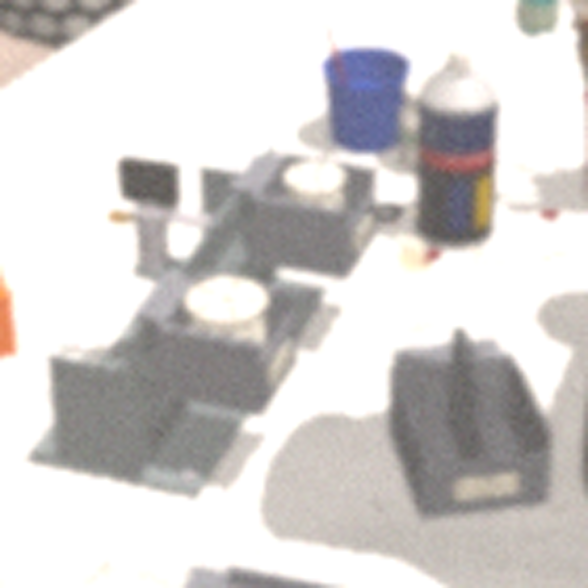

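The crops show the narrow bin at (318,261): ~90 mm wide, with a centre rib, lip pointing up-right. The (214,262) bin is the wide one. The keeper is locked, wing to (320,181), knob at (317,162).

```bash
cat >> h.py <<'E'
def rel(p,Rt=None):
    "offset mm & rotvec deg in the current tool frame to reach TCP p, rot Rt"
    st=r.get_state();C=R.from_quat(st["orientation"])
    o=C.inv().apply(np.array(p)-st["eef_pos"])*1000
    rv=(C.inv()*Rt).as_rotvec(degrees=True) if Rt is not None else np.zeros(3)
    return o.round(1),rv.round(2)
def down(th):
    "tool pointing down (tool y=fingers dir), jaw axis tool z along heading th in xy; nearest of both half turns"
    C=R.from_quat(r.get_state()["orientation"]);out=[]
    for t in(th,th+np.pi):
        z=np.array([np.cos(t),np.sin(t),0]);y=np.array([0,0,-1.]);x=np.cross(y,z)
        Q=R.from_matrix(np.c_[x,y,z]);out.append(((C.inv()*Q).magnitude(),t,Q))
    return sorted(out,key=lambda a:a[0])
E
python3 - <<'E'
from h import *
K,E,_=load("top0");Ks,Es,_=load("side0")
a=lambda x,y,z:onz(K,E,255+x/6,140+y/6,z)
L=a(65,305,.126);Rr=a(705,190,.126);print("rail",L,Rr,np.linalg.norm(L-Rr),(L+Rr)/2)
d=(L-Rr);yaw=np.arctan2(-d[0],d[1]);print("rack yaw(y axis dir)",yaw)
k=a(372,133,.178);print("knob",k)
print("bins inner edges", a(272,310,.133),a(520,240,.133))
for x,y in((358,80),(385,190)):print(a(x,y,.178))
b=lambda x,y,z:onz(K,E,175+x/4.4,220+y/4.4,z)
f1,f2=b(520,185,.035),b(615,295,.035);l1,l2=b(668,70,.060),b(752,157,.060)
print("front",f1,f2,np.linalg.norm(f1-f2),"lip",l1,l2,np.linalg.norm(l1-l2))
m=(l1+l2)/2-(f1+f2)/2;print("len",np.linalg.norm(m),"dir",np.arctan2(m[1],m[0]), "center~",(f1+f2)/2*.5+ (l1+l2)/2*.5)
st=r.get_state();print(R.from_quat(st["orientation"]).as_matrix().round(3))
# jaw axis
E
```

```text
rail [0.61221943 0.11796492 0.126     ] [ 0.66453494 -0.15659109  0.126     ] 0.27949582712021115 [ 0.63837718 -0.01931308  0.126     ]
rack yaw(y axis dir) 0.18828872029064395
knob [ 0.67858035 -0.01223546  0.178     ]
bins inner edges [0.61013757 0.02928905 0.133     ] [ 0.64111118 -0.07619554  0.133     ]
[ 0.70045792 -0.00634003  0.178     ]
[ 0.65513042 -0.01771377  0.178     ]
front [0.42452136 0.05015941 0.035     ] [ 0.35673777 -0.01003886  0.035     ] 0.0906556443737927 lip [ 0.49734084 -0.04153207  0.06      ] [ 0.44434542 -0.09357752  0.06      ] 0.07427815142539457
len 0.12139034532702217 dir -0.8294711555661195 center~ [ 0.43073635 -0.02374726  0.0475    ]
[[-0.916 -0.     0.401]
 [-0.401  0.001 -0.916]
 [-0.    -1.    -0.001]]
```

Run:
```python
from h import *
for m,t,Q in down(.188+np.pi/2):print(m,t,rel([.679,-.012,.265],Q))
```

```text
0.22479979995115523 4.900388980384689 (array([-617.2,  -25.8, -291.4]), array([ 0.05, 12.88,  0.  ]))
2.9167946018695017 1.7587963267948965 (array([-617.2,  -25.8, -291.4]), array([ 0.0000e+00, -1.6712e+02, -7.0000e-02]))
```

Call:
step_arm(series=[{"jaw": 1, "offset": [-20, -26, -10], "rotation": [0, 0, 0]}, {"jaw": 1, "offset": [-617, -26, -291], "rotation": [0, 12.9, 0]}, {"jaw": 1, "offset": [-617, -26, -291], "rotation": [0, 12.9, 0]}, {"jaw": 1, "offset": [-617, -26, -291], "rotation": [0, 12.9, 0]}, {"jaw": 1, "offset": [-617, -26, -291], "rotation": [0, 12.9, 0]}, {"jaw": 1, "offset": [-617, -26, -291], "rotation": [0, 12.9, 0]}, {"jaw": 1, "offset": [-617, -26, -291], "rotation": [0, 12.9, 0]}, {"jaw": 1, "offset": [-617, -26, -291], "rotation": [0, 12.9, 0]}, {"jaw": 1, "offset": [-617, -26, -291], "rotation": [0, 12.9, 0]}, {"jaw": 1, "offset": [-617, -26, -291], "rotation": [0, 12.9, 0]}, {"jaw": 1, "offset": [-617, -26, -291], "rotation": [0, 12.9, 0]}, {"jaw": 1, "offset": [-617, -26, -291], "rotation": [0, 12.9, 0]}, {"jaw": 1, "offset": [-617, -26, -291], "rotation": [0, 12.9, 0]}, {"jaw": 1, "offset": [-617, -26, -291], "rotation": [0, 12.9, 0]}, {"jaw": 1, "offset": [-617, -26, -291], "rotation": [0, 12.9, 0]}, {"jaw": 1, "offset": [-617, -26, -291], "rotation": [0, 12.9, 0]}, {"jaw": 1, "offset": [-617, -26, -291], "rotation": [0, 12.9, 0]}, {"jaw": 1, "offset": [-617, -26, -291], "rotation": [0, 12.9, 0]}, {"jaw": 1, "offset": [-617, -26, -291], "rotation": [0, 12.9, 0]}, {"jaw": 1, "offset": [-617, -26, -291], "rotation": [0, 12.9, 0]}], grip_force=30)

```text
clock: 1.82
eef_pos: [0.6788, -0.0126, 0.2646]
orientation: [-0.067, 0.704, -0.704, 0.066]
force: [-0.1, -0.9, -0.3]
width: 0.0857
```

Run:
```python
from h import *
K,E,i=grab("wrist","w1")
print(r.get_state()["clock"],r.get_state()["eef_pos"],proj(K,E,[.679,-.0115,.178]),[proj(K,E,p).round() for p in([.61222,.118,.126],[.6645,-.1566,.126])])
```

```text
1.8667 [ 0.67860492 -0.01317213  0.26506188] [314.73742818 205.785699  ] [array([148., 233.]), array([483., 233.])]
```

View pics/w1.png

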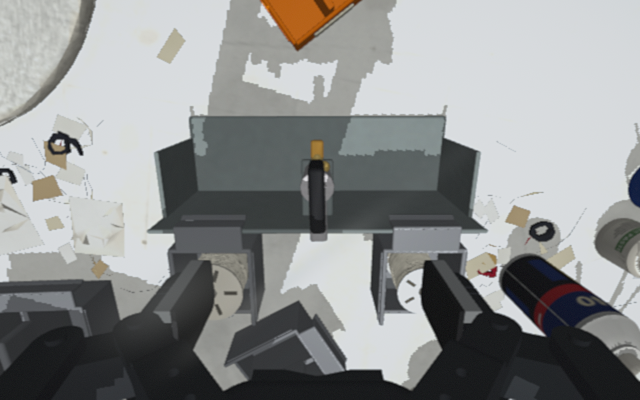

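Run:
```python
from h import *
K,E,i=load("w1")
cv2.imwrite("pics/c4.png",cv2.resize(np.clip(i[130:250,240:400,::-1]*2.,0,255).astype(np.uint8),None,fx=5,fy=5,interpolation=cv2.INTER_CUBIC))
g=i.max(2)
for row in(170,180,190,200,210,220,228):print(row,[x for x in range(295,340) if g[row,x]<45][::1][:1],[x for x in range(295,340) if g[row,x]<45][-1:])
c,s=np.cos(.188),np.sin(.188)
for d in(-.023,.023):print(d,proj(K,E,[.679+d*c,-.0115+d*s,.178]),proj(K,E,[.679+d*c,-.0115+d*s,.144]))
```

```text
170 [308] [323]
180 [309] [322]
190 [310] [323]
200 [310] [323]
210 [310] [324]
220 [310] [324]
228 [310] [324]
-0.023 [314.82280898 237.93466701] [315.1726623  220.00971275]
0.023 [314.64692229 171.70694774] [315.03712042 161.11187003]
```

View pics/c4.png

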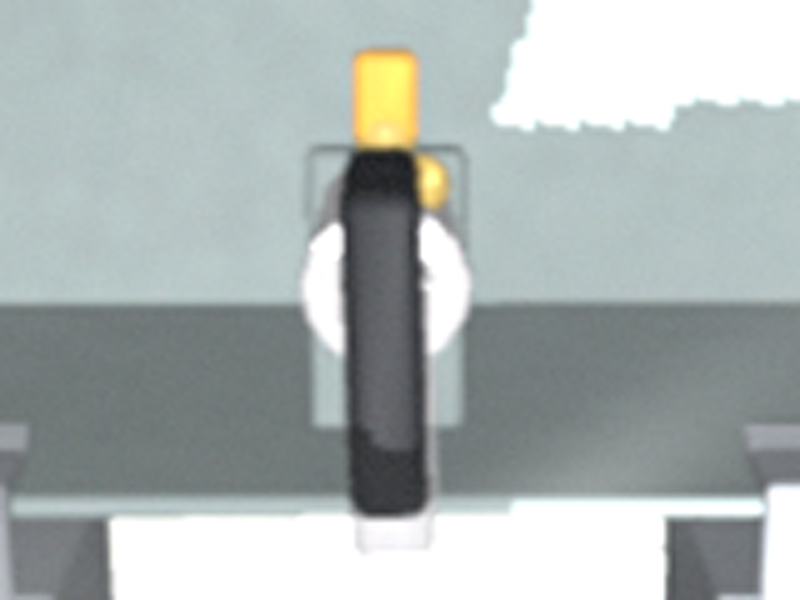

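Run:
```python
from h import *
K,E,i=load("w1")
a=onz(K,E,316,168.5,.178);b=onz(K,E,317.5,232,.178);m=(a+b)/2
print(a,b,np.linalg.norm(a-b),m,np.arctan2(*(a-b)[[1,0]]))
# rail row, ends; gap edges
ends=[onz(K,E,u,v,.126) for u,v in((148,231),(487,231))];print(ends,np.linalg.norm(ends[0]-ends[1]),sum(ends)/2)
p=np.array([.6795,-.0122,.152]);print(p,rel(p,down(.19+np.pi/2)[0][2]))
```

```text
[ 0.70381564 -0.00766322  0.178     ] [ 0.66101467 -0.01677074  0.178     ] 0.043759229946722274 [ 0.68241515 -0.01221698  0.178     ] 0.2096606870584607
[array([0.61399098, 0.11795771, 0.126     ]), array([ 0.6667414 , -0.15900985,  0.126     ])] 0.28194616058893957 [ 0.64036619 -0.02052607  0.126     ]
[ 0.6795 -0.0122  0.152 ] (array([ -1.1, 113.1,  -0.7]), array([ 0.05, -0.16,  0.03]))
```

Call:
step_arm(series=[{"jaw": 1, "offset": [-2.4, 40, -0.7], "rotation": [0, 0, 0]}, {"jaw": 1, "offset": [-2.4, 75, -0.7], "rotation": [0, 0, 0]}, {"jaw": 0.3, "offset": [-2.4, 113, -0.7], "rotation": [0, 0, 0]}, {"jaw": 0, "offset": [-2.4, 113, -0.7], "rotation": [0, 0, 0]}, {"jaw": -0.5, "offset": [-2.4, 113, -0.7], "rotation": [0, 0, 0]}, {"jaw": -1, "offset": [-2.4, 113, -0.7], "rotation": [0, 0, 0]}, {"jaw": -1, "offset": [-2.4, 113, -0.7], "rotation": [0, 0, 0]}, {"jaw": -1, "offset": [-2.4, 113, -0.7], "rotation": [0, 0, 0]}, {"jaw": -1, "offset": [-2.4, 113, -0.7], "rotation": [0, 0, 0]}, {"jaw": -1, "offset": [-2.4, 113, -0.7], "rotation": [0, 0, 0]}, {"jaw": -1, "offset": [-2.4, 113, -0.7], "rotation": [0, 0, 0]}, {"jaw": -1, "offset": [-2.4, 113, -0.7], "rotation": [0, 0, 0]}], grip_force=30)

```text
clock: 2.87
eef_pos: [0.6816, -0.0117, 0.1548]
orientation: [-0.065, 0.704, -0.704, 0.067]
force: [-1.5, 3.1, 9.1]
width: 0.0108
```

Run:
```python
from h import *
s=r.get_state();print(s)
C=R.from_quat(s["orientation"]);print(C.inv().apply(s["force"]),C.as_matrix().round(3))
```

```text
{'clock': 2.8667, 'q': array([-1.30564158e-01,  4.06770175e-01,  1.28437261e+00,  1.03091175e-03,
        1.44763988e+00,  1.25272182e+00]), 'qvel': array([ 4.10305225e-04, -4.24832729e-05,  1.33285457e-03, -3.48576581e-04,
        6.33706161e-04,  1.11451661e-03]), 'tau': array([-1.65354844e+00, -8.71990728e+01, -5.20900154e+01, -7.14586694e-01,
       -4.56423908e-01, -1.22869672e-02]), 'eef_pos': array([ 0.68157418, -0.01171448,  0.15475934]), 'orientation': array([-0.06510463,  0.70413639, -0.70387294,  0.06720276]), 'force': array([-1.51957903,  3.0785626 ,  9.0936785 ]), 'ft_torque': array([ 0.41063089,  0.19380527, -0.01758622]), 'width': 0.01079749175047827}
[ 0.89228651 -9.0960774  -3.30860355] [[-0.982  0.003  0.186]
 [-0.186  0.001 -0.982]
 [-0.003 -1.    -0.   ]]
```

Call:
step_arm(series=[{"jaw": -1, "offset": [0, -1, 0], "rotation": [0, -5, 0]}, {"jaw": -1, "offset": [0, -1, 0], "rotation": [0, -11, 0]}, {"jaw": -1, "offset": [0, -1, 0], "rotation": [0, -17, 0]}, {"jaw": -1, "offset": [0, -1, 0], "rotation": [0, -23, 0]}, {"jaw": -1, "offset": [0, -1, 0], "rotation": [0, -29, 0]}, {"jaw": -1, "offset": [0, -1, 0], "rotation": [0, -35, 0]}, {"jaw": -1, "offset": [0, -1, 0], "rotation": [0, -41, 0]}, {"jaw": -1, "offset": [0, -1, 0], "rotation": [0, -47, 0]}, {"jaw": -1, "offset": [0, -1, 0], "rotation": [0, -53, 0]}, {"jaw": -1, "offset": [0, -1, 0], "rotation": [0, -59, 0]}, {"jaw": -1, "offset": [0, -1, 0], "rotation": [0, -65, 0]}, {"jaw": -1, "offset": [0, -1, 0], "rotation": [0, -71, 0]}, {"jaw": -1, "offset": [0, -1, 0], "rotation": [0, -77, 0]}, {"jaw": -1, "offset": [0, -1, 0], "rotation": [0, -83, 0]}, {"jaw": -1, "offset": [0, -1, 0], "rotation": [0, -87, 0]}, {"jaw": -1, "offset": [0, -1, 0], "rotation": [0, -90, 0]}, {"jaw": -1, "offset": [0, -1, 0], "rotation": [0, -91, 0]}, {"jaw": -1, "offset": [0, -1, 0], "rotation": [0, -91, 0]}])

```text
clock: 4.37
eef_pos: [0.6819, -0.012, 0.1561]
orientation: [-0.548, 0.445, -0.447, 0.55]
force: [6.2, -1.3, -10.3]
width: 0.0105
```

Run:
```python
from h import *
s=r.get_state();print(s["ft_torque"],s["force"],s["width"],s["q"])
C=R.from_quat(s["orientation"]);print(C.as_matrix().round(3),np.arctan2(*C.as_matrix()[[1,0],2])-.188+np.pi/2)
for n in("side","top"):grab(n,n+"1")
for n,b in(("side1",(260,400,140,245)),("top1",(255,385,140,235))):
    K,E,i=load(n);x0,x1,y0,y1=b
    cv2.imwrite(f"pics/c_{n}.png",cv2.resize(np.clip(i[y0:y1,x0:x1,::-1]*2.,0,255).astype(np.uint8),None,fx=5,fy=5,interpolation=cv2.INTER_CUBIC))
```

```text
[-0.28699212 -0.73680519 -0.40725631] [  6.21923421  -1.34214922 -10.34228599] 0.010537996344330969 [-1.30798454e-01  4.06207382e-01  1.28238337e+00  7.97085478e-04
  1.44931316e+00 -3.36863110e-01]
[[ 0.205  0.004  0.979]
 [-0.979  0.     0.205]
 [ 0.    -1.     0.004]] 1.5887667312881888
```

View pics/c_side1.png

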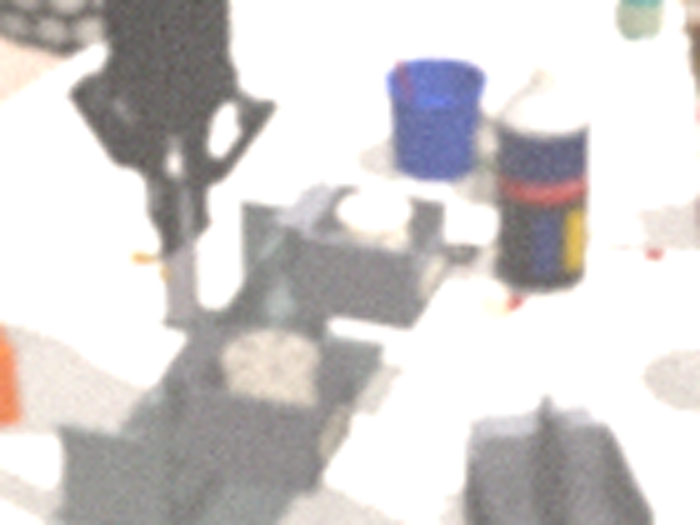

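Call:
step_arm(series=[{"jaw": -1, "offset": [0, 0, 0], "rotation": [0, 1, 0]}, {"jaw": -0.5, "offset": [0, 0, 0], "rotation": [0, 1, 0]}, {"jaw": 0.2, "offset": [0, 0, 0], "rotation": [0, 1, 0]}, {"jaw": 0.2, "offset": [0, 0, 0], "rotation": [0, 1, 0]}, {"jaw": 0.2, "offset": [0, 0, 0], "rotation": [0, 1, 0]}, {"jaw": 0.2, "offset": [0, -30, 0], "rotation": [0, 1, 0]}, {"jaw": 0.2, "offset": [0, -70, 0], "rotation": [0, 1, 0]}, {"jaw": 0.2, "offset": [0, -105, 0], "rotation": [0, 1, 0]}, {"jaw": 0.2, "offset": [0, -105, 0], "rotation": [0, 1, 0]}, {"jaw": 0.2, "offset": [0, -105, 0], "rotation": [0, 1, 0]}])

```text
clock: 5.3
eef_pos: [0.6822, -0.0121, 0.2641]
orientation: [-0.543, 0.449, -0.453, 0.546]
force: [0.2, 0.3, -0.7]
width: 0.0513
```

Run:
```python
from h import *
s=r.get_state();print(s["eef_pos"],s["force"],s["width"])
# hover beside bin so that wrist cam sees it: tcp above bin centre, heading .742
for m,t,Q in down(-.829+np.pi/2):print(m,t,rel([.431,-.024,.24],Q))
```

```text
[ 0.68216376 -0.01206039  0.26405236] [ 0.21893023  0.29118223 -0.6695969 ] 0.05130708707577677
0.5545813830249199 0.7417963267948966 (array([ -35.1,   22. , -249.2]), array([ -0.43, -31.77,   0.23]))
2.5870775924804024 3.88338898038469 (array([ -35.1,   22. , -249.2]), array([ -0.31, 148.23,  -0.56]))
```

Call:
step_arm(series=[{"jaw": 0.2, "offset": [-35, 10, -60], "rotation": [0, -7, 0]}, {"jaw": 0.2, "offset": [-35, 20, -140], "rotation": [-0.4, -20, 0.2]}, {"jaw": 0.2, "offset": [-35, 22, -249], "rotation": [-0.4, -31.8, 0.2]}, {"jaw": 0.2, "offset": [-35, 22, -249], "rotation": [-0.4, -31.8, 0.2]}, {"jaw": 0.2, "offset": [-35, 22, -249], "rotation": [-0.4, -31.8, 0.2]}, {"jaw": 0.2, "offset": [-35, 22, -249], "rotation": [-0.4, -31.8, 0.2]}, {"jaw": 0.2, "offset": [-35, 22, -249], "rotation": [-0.4, -31.8, 0.2]}, {"jaw": 0.2, "offset": [-35, 22, -249], "rotation": [-0.4, -31.8, 0.2]}, {"jaw": 0.2, "offset": [-35, 22, -249], "rotation": [-0.4, -31.8, 0.2]}, {"jaw": 0.2, "offset": [-35, 22, -249], "rotation": [-0.4, -31.8, 0.2]}])

```text
clock: 6.13
eef_pos: [0.4321, -0.024, 0.2398]
orientation: [-0.647, 0.284, -0.285, 0.647]
force: [1.3, -1.1, 0.4]
width: 0.0515
```

Run:
```python
from h import *
K,E,i=grab("wrist","w2");cv2.imwrite("pics/w2b.png",np.clip(i[:,:,::-1]*2.,0,255).astype(np.uint8))
print(r.get_state()["eef_pos"],E)
K,E,i=grab("top","top2");cv2.imwrite("pics/c_top2.png",cv2.resize(np.clip(i[140:235,255:385,::-1]*2.,0,255).astype(np.uint8),None,fx=6,fy=6,interpolation=cv2.INTER_CUBIC))
```

```text
[ 0.4321571  -0.0239893   0.23963479] [[ 0.7373367   0.67552358 -0.00157224 -0.30149642]
 [ 0.64648223 -0.70495902  0.2917079  -0.33495168]
 [ 0.1959472  -0.21610336 -0.95650616  0.29073546]
 [ 0.          0.          0.          1.        ]]
```

View pics/w2b.png

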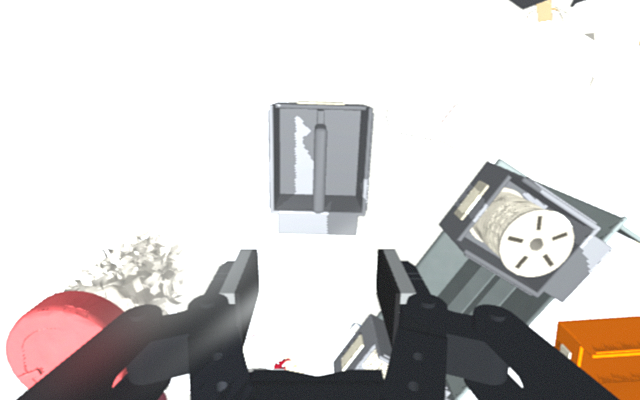

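View pics/c_top2.png

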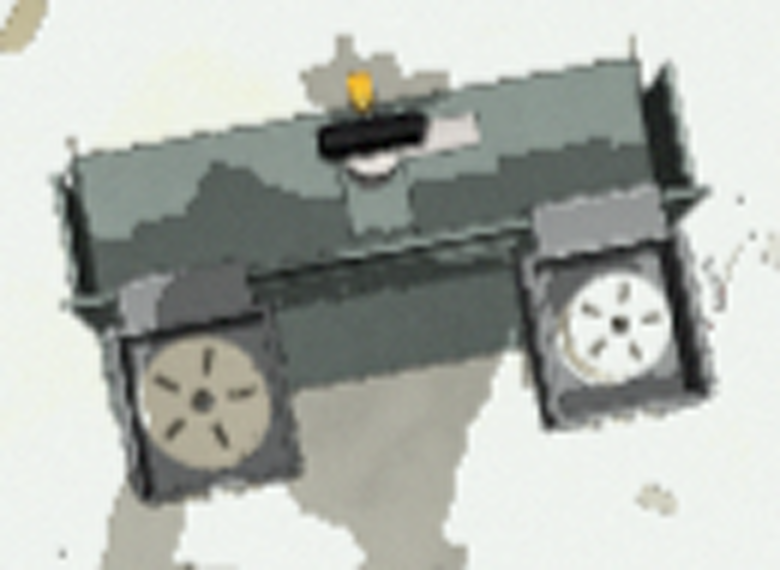

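The top view shows the wing pointing to rack -y from the shaft: the keeper is fully aside. In the wrist view the narrow bin is around (320,165), rib at column ~320, lip at row ~225.

Run:
```python
from h import *
K,E,i=load("w2")
cv2.imwrite("pics/c5.png",cv2.resize(np.clip(i[95:240,255:385,::-1]*1.9,0,255).astype(np.uint8),None,fx=4.1,fy=4.1,interpolation=cv2.INTER_CUBIC))
```

```text
(no output)
```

View pics/c5.png

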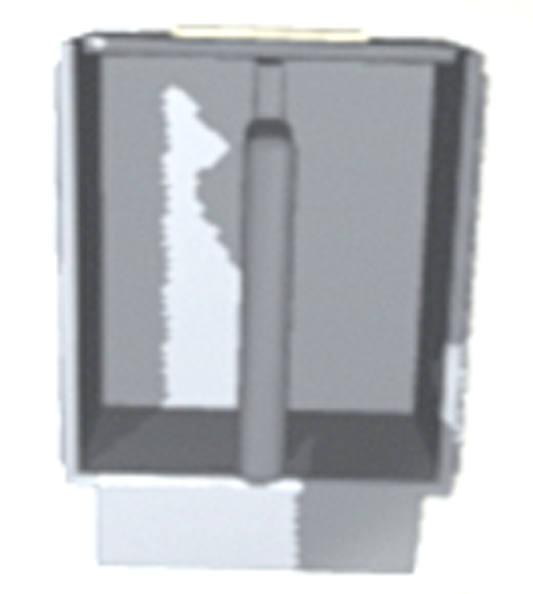

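Run:
```python
from h import *
K,E,i=load("w2")
p=lambda x,y,z:onz(K,E,255+x/4.1,95+y/4.1,z)
l1,l2=p(98,568,.060),p(415,572,.060);print("lip",np.linalg.norm(l1-l2),(l1+l2)/2)
r1,r2=p(68,485,.060),p(455,490,.060);print("rear rim",np.linalg.norm(r1-r2),(r1+r2)/2)
a,b=p(270,135,.098),p(262,483,.098);print("rib",a,b,np.linalg.norm(a-b),(a+b)/2)
d=l2-l1;ang=np.arctan2(d[1],d[0]);print("lip dir",ang-np.pi/2 if 0 else ang,"rib dir",np.arctan2(*(b-a)[[1,0]]))
e=r2-r1;print("rim dir",np.arctan2(e[1],e[0])-np.pi/2,ang-np.pi/2)
# long sides at z .06?
s1,s2=p(60,60,.06),p(68,485,.06);print("side dir",np.arctan2(*(s2-s1)[[1,0]]))
t1,t2=p(480,60,.06),p(458,490,.06);print(np.arctan2(*(t2-t1)[[1,0]]))
h=-.829;u=np.array([np.cos(h),np.sin(h),0])
for nm,q,o in(("lip",(l1+l2)/2,.068),("rim",(r1+r2)/2,.05),("rib",(a+b)/2,0)):print(nm,q-o*u)
```

```text
lip 0.07401084895683646 [ 0.47154025 -0.06758872  0.06      ]
rear rim 0.08877267690454071 [ 0.45858617 -0.0517559   0.06      ]
rib [0.40304383 0.01087734 0.098     ] [ 0.44875636 -0.04109058  0.098     ] 0.0692119922322985 [ 0.4259001  -0.01510662  0.098     ]
lip dir 0.7287189436232304 rib dir -0.8493501225362092
rim dir -0.8422604966811207 -0.8420773831716661
side dir -0.8487138829996198
-0.836655452884018
lip [ 0.42559854 -0.01745531  0.06      ]
rim [ 0.4248055 -0.0148931  0.06     ]
rib [ 0.4259001  -0.01510662  0.098     ]
```

Run:
```python
from h import *
print(rel([.4257,-.0157,.070],down(-.843+np.pi/2)[0][2]))
```

```text
(array([-10.4, 169.5,   0.9]), array([ 0.01,  0.85, -0.01]))
```

Call:
step_arm(series=[{"jaw": -0.3, "offset": [-10.4, 35, 0.9], "rotation": [0, 0.85, 0]}, {"jaw": -0.3, "offset": [-10.4, 75, 0.9], "rotation": [0, 0.85, 0]}, {"jaw": -0.3, "offset": [-10.4, 110, 0.9], "rotation": [0, 0.85, 0]}, {"jaw": -0.3, "offset": [-10.4, 120, 0.9], "rotation": [0, 0.85, 0]}, {"jaw": -0.3, "offset": [-10.4, 120, 0.9], "rotation": [0, 0.85, 0]}, {"jaw": -0.3, "offset": [-10.4, 120, 0.9], "rotation": [0, 0.85, 0]}])

```text
clock: 6.73
eef_pos: [0.4265, -0.0158, 0.1206]
orientation: [0.645, -0.289, 0.289, -0.645]
force: [1.5, -0.1, 0.4]
width: 0.03
```

Run:
```python
from h import *
K,E,i=grab("wrist","w3");cv2.imwrite("pics/w3b.png",np.clip(i[:,:,::-1]*2.,0,255).astype(np.uint8))
print(r.get_state()["width"],r.get_state()["eef_pos"],rel([.4257,-.0157,.070],down(-.843+np.pi/2)[0][2]))
```

```text
0.02962960906794894 [ 0.42690373 -0.01589638  0.12137758] (array([-1. , 51.4, -0.8]), array([-0.05,  0.  ,  0.07]))
```

View pics/w3b.png

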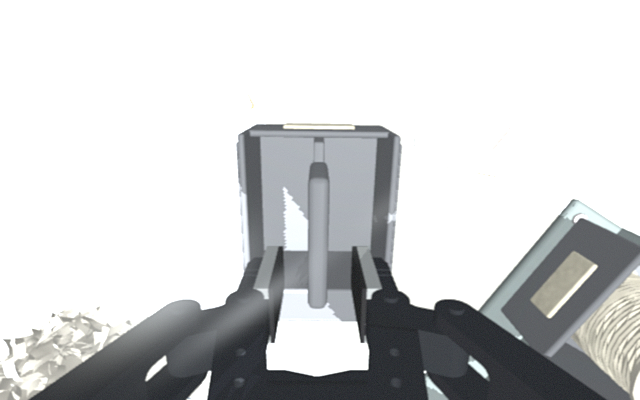

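The rib, at column ~318, lies centred between the pads (279 and 361); descend and grip.

Call:
step_arm(series=[{"jaw": -0.3, "offset": [-1, 30, -0.8], "rotation": [0, 0, 0]}, {"jaw": -0.3, "offset": [-1, 51, -0.8], "rotation": [0, 0, 0]}, {"jaw": -0.3, "offset": [-1, 51, -0.8], "rotation": [0, 0, 0]}, {"jaw": -0.3, "offset": [-1, 51, -0.8], "rotation": [0, 0, 0]}, {"jaw": -1, "offset": [-1, 51, -0.8], "rotation": [0, 0, 0]}, {"jaw": -1, "offset": [-1, 51, -0.8], "rotation": [0, 0, 0]}, {"jaw": -1, "offset": [-1, 51, -0.8], "rotation": [0, 0, 0]}, {"jaw": -1, "offset": [-1, 51, -0.8], "rotation": [0, 0, 0]}, {"jaw": -1, "offset": [-1, 51, -0.8], "rotation": [0, 0, 0]}, {"jaw": -1, "offset": [-1, 51, -0.8], "rotation": [0, 0, 0]}], grip_force=50)

```text
clock: 7.62
eef_pos: [0.427, -0.016, 0.0725]
orientation: [-0.645, 0.288, -0.291, 0.646]
force: [-1.0, 0.9, 8.0]
width: 0.0097
```

Run:
```python
from h import *
s=r.get_state();print(s["eef_pos"],s["force"],s["ft_torque"],R.from_quat(s["orientation"]).as_matrix().round(3))
```

```text
[ 0.42695456 -0.01595611  0.07247118] [-1.02694086  0.90561895  8.01504827] [-0.03297158  0.17477005 -0.0232689 ] [[ 0.665  0.005  0.747]
 [-0.747 -0.001  0.665]
 [ 0.004 -1.     0.003]]
```

Call:
step_arm(series=[{"jaw": -1, "offset": [0, -15, 0], "rotation": [0, 0, 0]}, {"jaw": -1, "offset": [0, -45, 0], "rotation": [0, 0, 0]}, {"jaw": -1, "offset": [0, -80, 0], "rotation": [0, 0, 0]}, {"jaw": -1, "offset": [0, -120, 0], "rotation": [0, 0, 0]}, {"jaw": -1, "offset": [0, -155, 0], "rotation": [0, 0, 0]}, {"jaw": -1, "offset": [0, -172, 0], "rotation": [0, 0, 0]}, {"jaw": -1, "offset": [0, -173, 0], "rotation": [0, 0, 0]}, {"jaw": -1, "offset": [0, -173, 0], "rotation": [0, 0, 0]}, {"jaw": -1, "offset": [0, -173, 0], "rotation": [0, 0, 0]}])

```text
clock: 8.37
eef_pos: [0.4258, -0.0157, 0.2449]
orientation: [-0.645, 0.288, -0.291, 0.646]
force: [-0.2, -0.2, -3.4]
width: 0.0092
```

Run:
```python
from h import *
s=r.get_state();print(s["eef_pos"],s["force"],s["ft_torque"],s["width"])
K,E,i=grab("wrist","w4");cv2.imwrite("pics/w4b.png",np.clip(i[:,:,::-1]*2.,0,255).astype(np.uint8))
print(rel([.5707,-.0331,.245],down(.19+np.pi/2)[0][2]))
```

```text
[ 0.42579997 -0.01569146  0.24491744] [-0.18664965 -0.17936215 -3.35149149] [ 0.01295289 -0.01773344 -0.01165868] 0.00918571472866926
(array([109.5,  -0. ,  96.7]), array([-2.000e-02, -5.918e+01,  2.000e-01]))
```

View pics/w4b.png

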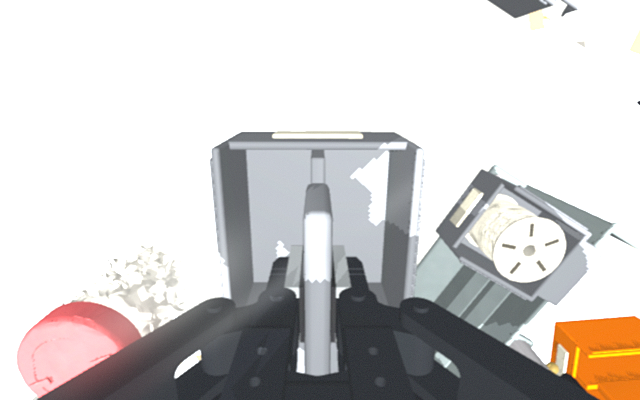

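Call:
step_arm(series=[{"jaw": -1, "offset": [10, 0, 8], "rotation": [0, -6, 0]}, {"jaw": -1, "offset": [25, 0, 20], "rotation": [0, -12, 0]}, {"jaw": -1, "offset": [40, 0, 35], "rotation": [0, -18, 0]}, {"jaw": -1, "offset": [55, 0, 48], "rotation": [0, -24, 0]}, {"jaw": -1, "offset": [70, 0, 60], "rotation": [0, -30, 0]}, {"jaw": -1, "offset": [80, 0, 70], "rotation": [0, -36, 0]}, {"jaw": -1, "offset": [90, 0, 80], "rotation": [0, -42, 0]}, {"jaw": -1, "offset": [98, 0, 88], "rotation": [0, -48, 0]}, {"jaw": -1, "offset": [105, 0, 93], "rotation": [0, -54, 0]}, {"jaw": -1, "offset": [109.5, 0, 96.7], "rotation": [0, -58, 0]}, {"jaw": -1, "offset": [109.5, 0, 96.7], "rotation": [0, -59.2, 0.2]}, {"jaw": -1, "offset": [109.5, 0, 96.7], "rotation": [0, -59.2, 0.2]}, {"jaw": -1, "offset": [109.5, 0, 96.7], "rotation": [0, -59.2, 0.2]}, {"jaw": -1, "offset": [109.5, 0, 96.7], "rotation": [0, -59.2, 0.2]}])

```text
clock: 9.58
eef_pos: [0.5703, -0.033, 0.2447]
orientation: [-0.704, -0.066, 0.067, 0.704]
force: [0.1, 0.3, -2.0]
width: 0.0094
```

Run:
```python
from h import *
s=r.get_state();print(s["eef_pos"],s["force"],s["ft_torque"],s["width"])
print(R.from_quat(s["orientation"]).as_matrix().round(3))
for n in("wrist","side","top"):
    K,E,i=grab(n,n+"5");
    if n=="wrist":cv2.imwrite("pics/wrist5b.png",np.clip(i[:,:,::-1]*2.,0,255).astype(np.uint8))
for n,b in(("side5",(250,400,90,240)),("top5",(240,400,140,260))):
    K,E,i=load(n);x0,x1,y0,y1=b
    cv2.imwrite(f"pics/c_{n}.png",cv2.resize(np.clip(i[y0:y1,x0:x1,::-1]*2.,0,255).astype(np.uint8),None,fx=4,fy=4,interpolation=cv2.INTER_CUBIC))
```

```text
[ 0.57029308 -0.03300312  0.24472273] [ 0.07833158  0.27427412 -1.98348158] [ 0.00286775  0.02510127 -0.04683962] 0.009351391140202872
[[ 0.982 -0.    -0.187]
 [ 0.187  0.     0.982]
 [-0.    -1.     0.   ]]
```

View pics/c_side5.png

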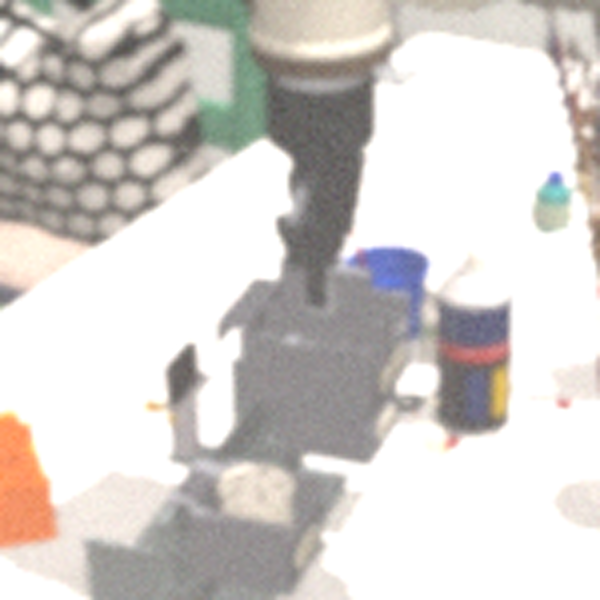

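View pics/c_top5.png

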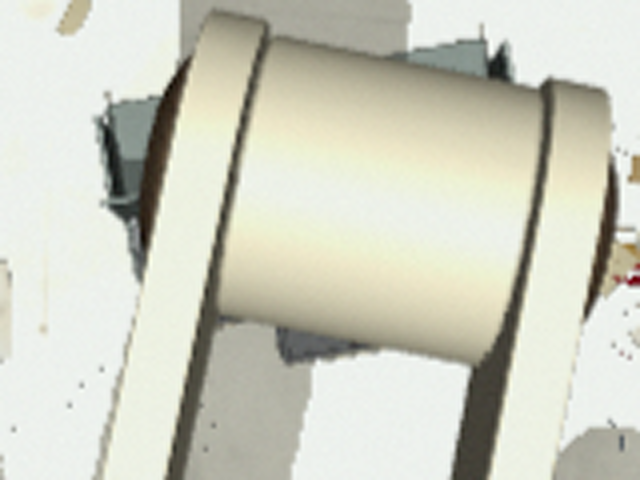

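View pics/wrist5b.png

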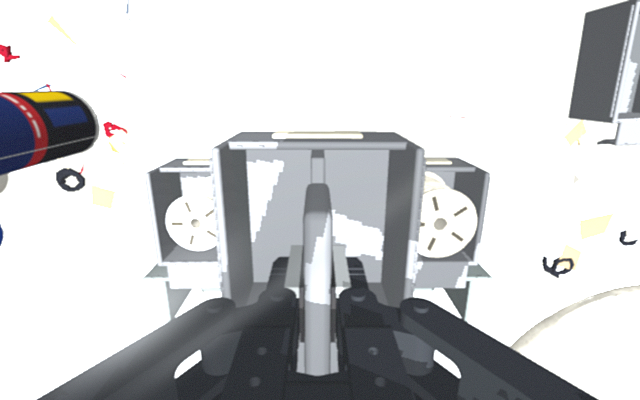

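Run:
```python
from h import *
K,E,i=load("wrist5")
cv2.imwrite("pics/c6.png",cv2.resize(np.clip(i[230:300,130:510,::-1]*2.,0,255).astype(np.uint8),None,fx=2.1,fy=4,interpolation=cv2.INTER_CUBIC))
cv2.imwrite("pics/c7.png",cv2.resize(np.clip(i[120:220,270:370,::-1]*2.,0,255).astype(np.uint8),None,fx=5,fy=5,interpolation=cv2.INTER_CUBIC))
```

```text
(no output)
```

View pics/c6.png

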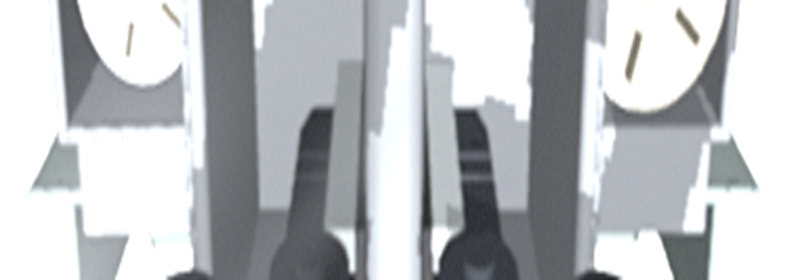

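View pics/c7.png

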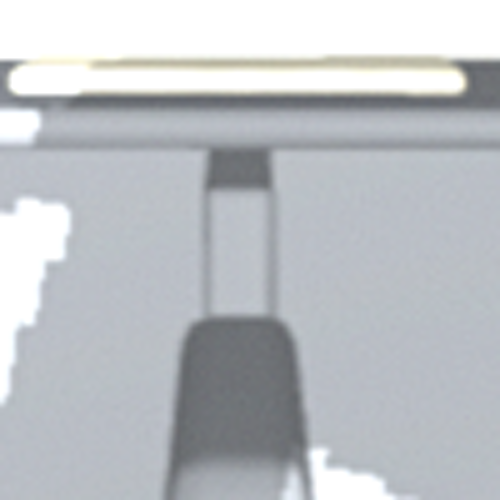

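Run:
```python
from h import *
K,E,i=load("wrist5");s=r.get_state();C=R.from_quat(s["orientation"]);T=s["eef_pos"]
L=onz(K,E,145.2,277,.126);Rr=onz(K,E,490.5,277.4,.126);m=(L+Rr)/2;print(L,Rr,np.linalg.norm(L-Rr),"mid",m,"yaw",np.arctan2(-(L-Rr)[0],(L-Rr)[1]))
print("rail in tool",C.inv().apply(m-T)*1e3)
for u,v,h in((318.4,183.6,56),(318.4,212,97)):
    z=T[2]-.0725+h/1e3;p=onz(K,E,u,v,z);print("rib front",C.inv().apply(p-T)*1e3)
# top-cam estimate
print("rail top in tool",C.inv().apply(np.array([.6384,-.0193,.126])-T)*1e3)
# fixed bin lips / gap edges symmetrical?
```

```text
[ 0.66411455 -0.15599456  0.126     ] [0.61299461 0.1161784  0.126     ] 0.2769320691085007 mid [ 0.63855458 -0.01990808  0.126     ] yaw -2.9559340883490033
rail in tool [6.92674601e+01 1.19143838e+02 8.09848539e-02]
rib front [-3.50637181e+01  1.64872102e+01 -1.40086359e-02]
rib front [-36.10820449 -24.51320411  -0.20235758]
rail top in tool [ 69.23008723 119.1439248    0.7072898 ]
```

Call:
step_arm(series=[{"jaw": -1, "offset": [8.8, 0, 0.3], "rotation": [0, 0, 0]}, {"jaw": -1, "offset": [8.8, 25, 0.3], "rotation": [0, 0, 0]}, {"jaw": -1, "offset": [8.8, 50, 0.3], "rotation": [0, 0, 0]}, {"jaw": -1, "offset": [8.8, 65, 0.3], "rotation": [0, 0, 0]}, {"jaw": -1, "offset": [8.8, 75, 0.3], "rotation": [0, 0, 0]}, {"jaw": -1, "offset": [8.8, 75, 0.3], "rotation": [0, 0, 0]}, {"jaw": -1, "offset": [8.8, 75, 0.3], "rotation": [0, 0, 0]}])

```text
clock: 10.32
eef_pos: [0.5795, -0.031, 0.1705]
orientation: [-0.704, -0.067, 0.067, 0.704]
force: [-0.4, 0.6, -1.1]
width: 0.0094
```

Run:
```python
from h import *
s=r.get_state();print(s["eef_pos"],s["force"],s["ft_torque"],s["width"])
C=R.from_quat(s["orientation"]);print(C.inv().apply(np.array([.6387,-.0199,.126])-s["eef_pos"])*1e3)
for n in("wrist","side"):
    K,E,i=grab(n,n+"6")
    if n=="wrist":cv2.imwrite("pics/wrist6b.png",np.clip(i[:,:,::-1]*2.,0,255).astype(np.uint8))
for n,b in(("side6",(250,400,120,240)),):
    K,E,i=load(n);x0,x1,y0,y1=b
    cv2.imwrite(f"pics/c_{n}.png",cv2.resize(np.clip(i[y0:y1,x0:x1,::-1]*2.,0,255).astype(np.uint8),None,fx=5,fy=5,interpolation=cv2.INTER_CUBIC))
```

```text
[ 0.57946192 -0.03102174  0.17054404] [-0.4116202   0.56225669 -1.08726852] [-0.01133254  0.01122316 -0.04274034] 0.009378734912729786
[60.25115085 44.57311162 -0.22491243]
```

View pics/c_side6.png

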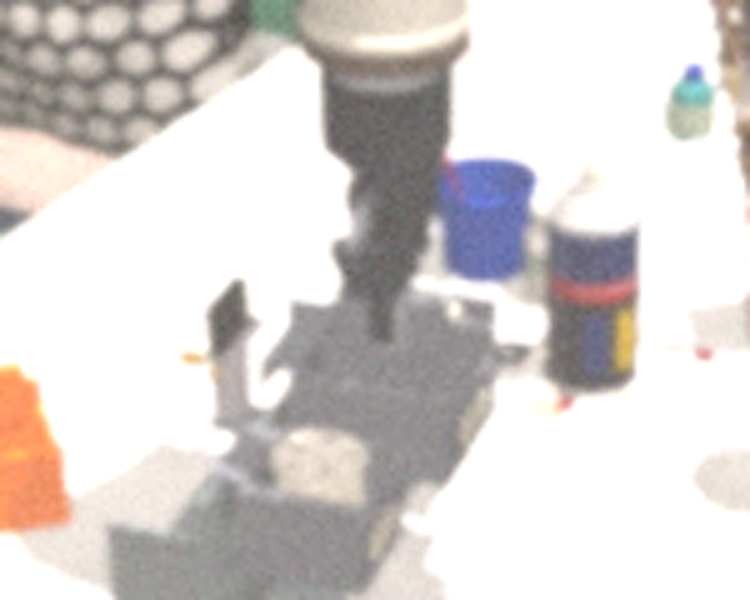

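View pics/wrist6b.png

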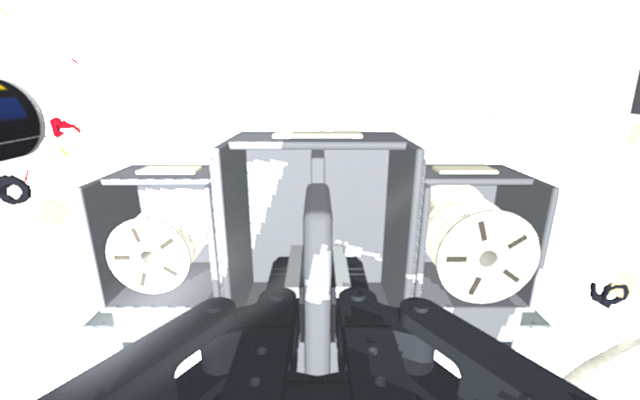

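Call:
step_arm(series=[{"jaw": -1, "offset": [0, 5, 0], "rotation": [0, 0, 0]}, {"jaw": -1, "offset": [0, 10, 0], "rotation": [0, 0, 0]}, {"jaw": -1, "offset": [0, 14, 0], "rotation": [0, 0, 0]}, {"jaw": -1, "offset": [0, 18, 0], "rotation": [0, 0, 0]}, {"jaw": -1, "offset": [0, 18, 0], "rotation": [0, 0, 0]}])

```text
clock: 10.83
eef_pos: [0.5794, -0.0311, 0.1524]
orientation: [-0.704, -0.067, 0.067, 0.704]
force: [0.0, 0.6, -3.5]
width: 0.0094
```

Call:
step_arm(series=[{"jaw": -1, "offset": [0, 4, 0], "rotation": [0, 0, 0]}, {"jaw": -1, "offset": [0, 7, 0], "rotation": [0, 0, 0]}, {"jaw": -1, "offset": [0, 9, 0], "rotation": [0, 0, 0]}, {"jaw": -1, "offset": [0, 10, 0], "rotation": [0, 0, 0]}, {"jaw": -1, "offset": [0, 10, 0], "rotation": [0, 0, 0]}])

```text
clock: 11.25
eef_pos: [0.5795, -0.0311, 0.1426]
orientation: [-0.704, -0.067, 0.066, 0.704]
force: [-0.8, -0.0, 0.0]
width: 0.0092
```

Run:
```python
from h import *
s=r.get_state();print(s["eef_pos"],s["force"],s["ft_torque"],s["width"])
C=R.from_quat(s["orientation"]);print(C.inv().apply(np.array([.6387,-.0199,.126])-s["eef_pos"])*1e3)
for n in("wrist","side"):
    K,E,i=grab(n,n+"7")
for n,b in(("side7",(250,400,120,240)),):
    K,E,i=load(n);x0,x1,y0,y1=b
    cv2.imwrite(f"pics/c_{n}.png",cv2.resize(np.clip(i[y0:y1,x0:x1,::-1]*2.,0,255).astype(np.uint8),None,fx=5,fy=5,interpolation=cv2.INTER_CUBIC))
```

```text
[ 0.5794676  -0.03109398  0.1426222 ] [-0.79498159 -0.03756372  0.03017252] [0.10019309 0.04090946 0.05512876] 0.009195702728448565
[60.2629566  16.68638126 -0.14535361]
```

View pics/c_side7.png

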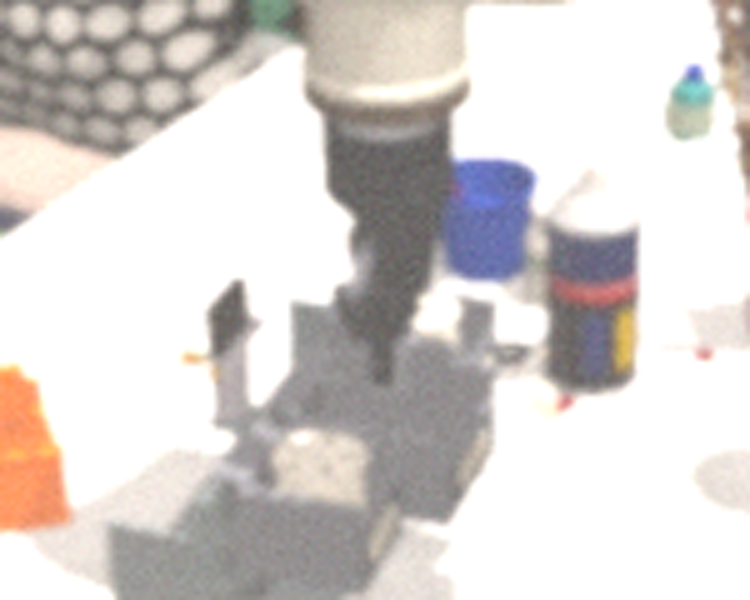

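Call:
step_arm(series=[{"jaw": -1, "offset": [0, 1, 0], "rotation": [0, 0, 0]}, {"jaw": -1, "offset": [0, 1.5, 0], "rotation": [0, 0, 0]}, {"jaw": -1, "offset": [0, 1.5, 0], "rotation": [0, 0, 0]}])

```text
clock: 11.6
eef_pos: [0.5797, -0.0312, 0.1419]
orientation: [0.704, 0.068, -0.066, -0.704]
force: [-5.2, -0.4, 7.5]
width: 0.0091
```

Call:
step_arm(series=[{"jaw": -0.8, "offset": [0, -0.5, 0], "rotation": [0, 0, 0]}, {"jaw": -0.6, "offset": [0, -0.5, 0], "rotation": [0, 0, 0]}, {"jaw": -0.4, "offset": [0, -0.5, 0], "rotation": [0, 0, 0]}, {"jaw": -0.4, "offset": [0, -0.5, 0], "rotation": [0, 0, 0]}, {"jaw": -0.4, "offset": [0, -0.5, 0], "rotation": [0, 0, 0]}, {"jaw": -0.4, "offset": [0, -0.5, 0], "rotation": [0, 0, 0]}])

```text
clock: 12.1
eef_pos: [0.5797, -0.0312, 0.1423]
orientation: [0.704, 0.068, -0.066, -0.704]
force: [0.7, 0.4, 0.4]
width: 0.0255
```

Run:
```python
from h import *
s=r.get_state();print(s["eef_pos"],s["force"],s["ft_torque"],s["width"])
for n in("wrist","side"):
    K,E,i=grab(n,n+"8")
    if n=="wrist":cv2.imwrite("pics/wrist8b.png",np.clip(i[:,:,::-1]*2.,0,255).astype(np.uint8))
for n,b in(("side8",(250,400,120,240)),):
    K,E,i=load(n);x0,x1,y0,y1=b
    cv2.imwrite(f"pics/c_{n}.png",cv2.resize(np.clip(i[y0:y1,x0:x1,::-1]*2.,0,255).astype(np.uint8),None,fx=5,fy=5,interpolation=cv2.INTER_CUBIC))
```

```text
[ 0.57970412 -0.03116164  0.14227423] [0.66619681 0.43593782 0.43728245] [ 0.02621177 -0.03005417  0.0184651 ] 0.025522959407002617
```

View pics/c_side8.png

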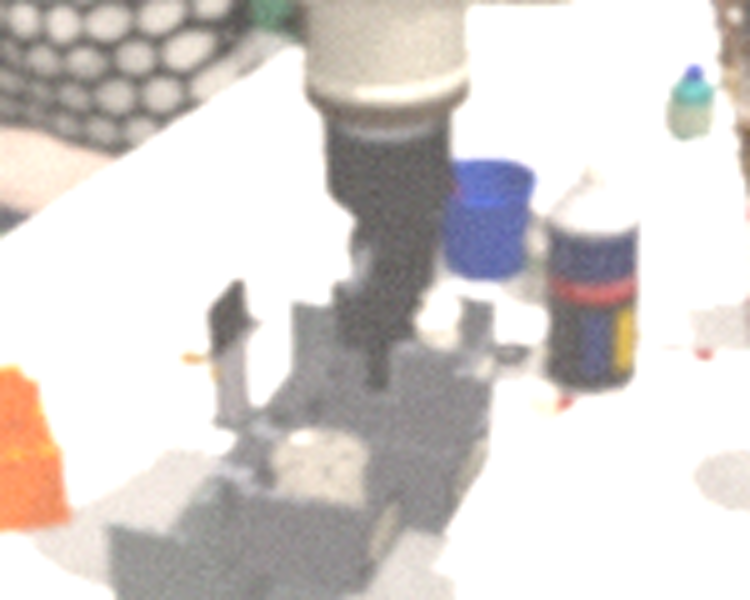

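View pics/wrist8b.png

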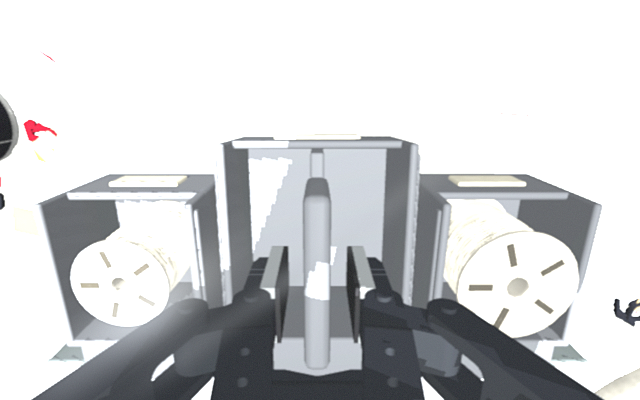

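Released: the bin hangs with a slight droop, and the rib (column 317) is clear of both pads (283, 352). Rise and look.

Call:
step_arm(series=[{"jaw": -0.4, "offset": [0, -15, 0], "rotation": [0, 0, 0]}, {"jaw": -0.4, "offset": [0, -40, 0], "rotation": [0, 0, 0]}, {"jaw": -0.4, "offset": [0, -80, 0], "rotation": [0, 0, 0]}, {"jaw": -0.4, "offset": [0, -120, 0], "rotation": [0, 0, 0]}, {"jaw": -0.4, "offset": [0, -125, 0], "rotation": [0, 0, 0]}, {"jaw": -0.4, "offset": [0, -125, 0], "rotation": [0, 0, 0]}, {"jaw": -0.4, "offset": [0, -125, 0], "rotation": [0, 0, 0]}])

```text
clock: 12.78
eef_pos: [0.5794, -0.0312, 0.2672]
orientation: [0.704, 0.068, -0.066, -0.704]
force: [0.2, -0.7, -0.5]
width: 0.0255
```

Run:
```python
from h import *
s=r.get_state();print(s["eef_pos"],s["force"],s["width"])
for n in("wrist","side"):
    K,E,i=grab(n,n+"9")
    if n=="wrist":cv2.imwrite("pics/wrist9b.png",np.clip(i[:,:,::-1]*2.,0,255).astype(np.uint8))
for n,b in(("side9",(250,400,120,240)),):
    K,E,i=load(n);x0,x1,y0,y1=b
    cv2.imwrite(f"pics/c_{n}.png",cv2.resize(np.clip(i[y0:y1,x0:x1,::-1]*2.,0,255).astype(np.uint8),None,fx=5,fy=5,interpolation=cv2.INTER_CUBIC))
for m,t,Q in down(.19):print(t,rel([.6815,-.012,.265],Q))
```

```text
[ 0.579438   -0.03118573  0.26717822] [ 0.15083458 -0.70188136 -0.46043582] 0.02554701572338462
0.19 (array([104.2,   0.9,  -0.5]), array([-1.000e-02,  8.995e+01, -0.000e+00]))
3.331592653589793 (array([104.2,   0.9,  -0.5]), array([-0.000e+00, -9.005e+01,  1.000e-02]))
```

View pics/c_side9.png

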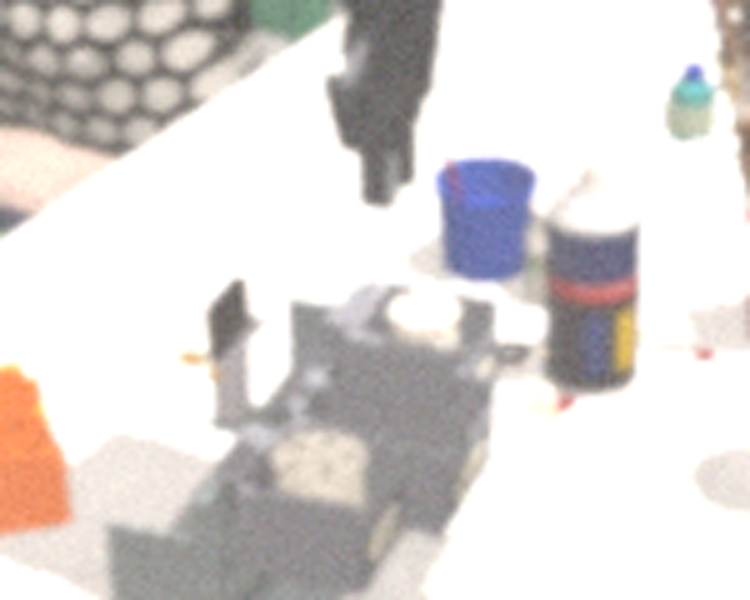

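View pics/wrist9b.png

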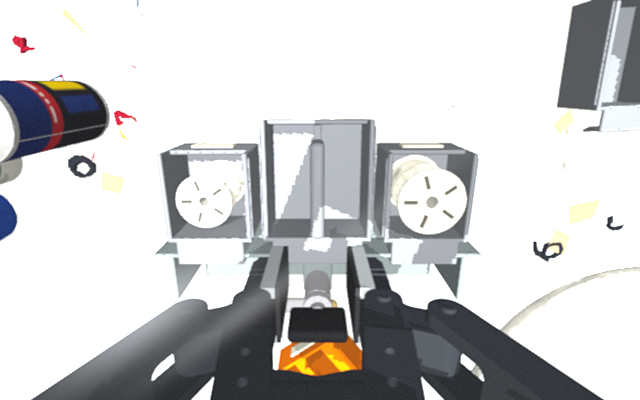

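Call:
step_arm(series=[{"jaw": 0.2, "offset": [10, 0, 0], "rotation": [0, 6, 0]}, {"jaw": 0.2, "offset": [25, 0, 0], "rotation": [0, 13, 0]}, {"jaw": 0.2, "offset": [40, 0, 0], "rotation": [0, 20, 0]}, {"jaw": 0.2, "offset": [55, 0, 0], "rotation": [0, 27, 0]}, {"jaw": 0.2, "offset": [70, 0, 0], "rotation": [0, 34, 0]}, {"jaw": 0.2, "offset": [85, 0, 0], "rotation": [0, 41, 0]}, {"jaw": 0.2, "offset": [95, 0, 0], "rotation": [0, 48, 0]}, {"jaw": 0.2, "offset": [104.2, 0, -0.5], "rotation": [0, 55, 0]}, {"jaw": 0.2, "offset": [104.2, 0, -0.5], "rotation": [0, 62, 0]}, {"jaw": 0.2, "offset": [104.2, 0, -0.5], "rotation": [0, 69, 0]}, {"jaw": 0.2, "offset": [104.2, 0, -0.5], "rotation": [0, 76, 0]}, {"jaw": 0.2, "offset": [104.2, 0, -0.5], "rotation": [0, 83, 0]}, {"jaw": 0.2, "offset": [104.2, 0, -0.5], "rotation": [0, 90, 0]}, {"jaw": 0.2, "offset": [104.2, 0, -0.5], "rotation": [0, 90, 0]}, {"jaw": 0.2, "offset": [104.2, 0, -0.5], "rotation": [0, 90, 0]}, {"jaw": 0.2, "offset": [104.2, 0, -0.5], "rotation": [0, 90, 0]}])

```text
clock: 14.22
eef_pos: [0.6814, -0.012, 0.2653]
orientation: [0.546, -0.45, 0.449, -0.546]
force: [0.4, -0.6, -0.2]
width: 0.0512
```

Run:
```python
from h import *
print(rel([.6815,-.012,.155],down(.19)[0][2]))
K,E,i=grab("wrist","w10");cv2.imwrite("pics/w10b.png",np.clip(i[:,:,::-1]*2.,0,255).astype(np.uint8))
```

```text
(array([1.000e-01, 1.103e+02, 2.000e-01]), array([ 0.05,  0.21, -0.03]))
```

View pics/w10b.png

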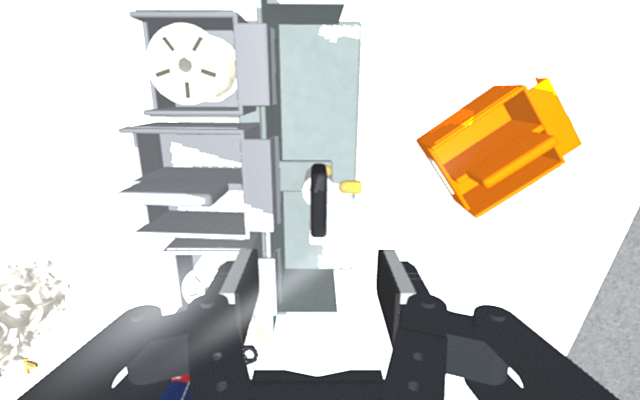

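Hung bin's lip at (262,185) in line with its neighbours' lips; knob at (318,200), aside. Descend and grip.

Call:
step_arm(series=[{"jaw": 0.2, "offset": [0, 40, 0.2], "rotation": [0, 0.2, 0]}, {"jaw": 0.2, "offset": [0, 75, 0.2], "rotation": [0, 0.2, 0]}, {"jaw": 0.2, "offset": [0, 109, 0.2], "rotation": [0, 0.2, 0]}, {"jaw": 0, "offset": [0, 109, 0.2], "rotation": [0, 0.2, 0]}, {"jaw": -0.5, "offset": [0, 109, 0.2], "rotation": [0, 0.2, 0]}, {"jaw": -1, "offset": [0, 109, 0.2], "rotation": [0, 0.2, 0]}, {"jaw": -1, "offset": [0, 109, 0.2], "rotation": [0, 0.2, 0]}, {"jaw": -1, "offset": [0, 109, 0.2], "rotation": [0, 0.2, 0]}, {"jaw": -1, "offset": [0, 109, 0.2], "rotation": [0, 0.2, 0]}, {"jaw": -1, "offset": [0, 109, 0.2], "rotation": [0, 0.2, 0]}], grip_force=30)

```text
clock: 15.1
eef_pos: [0.6823, -0.0121, 0.1595]
orientation: [-0.545, 0.45, -0.451, 0.546]
force: [-3.5, -1.3, 5.5]
width: 0.0102
```

Call:
step_arm(series=[{"jaw": -1, "offset": [0, 0, 0], "rotation": [0, 5, 0]}, {"jaw": -1, "offset": [0, 0, 0], "rotation": [0, 11, 0]}, {"jaw": -1, "offset": [0, 0, 0], "rotation": [0, 17, 0]}, {"jaw": -1, "offset": [0, 0, 0], "rotation": [0, 23, 0]}, {"jaw": -1, "offset": [0, 0, 0], "rotation": [0, 29, 0]}, {"jaw": -1, "offset": [0, 0, 0], "rotation": [0, 35, 0]}, {"jaw": -1, "offset": [0, 0, 0], "rotation": [0, 41, 0]}, {"jaw": -1, "offset": [0, 0, 0], "rotation": [0, 47, 0]}, {"jaw": -1, "offset": [0, 0, 0], "rotation": [0, 53, 0]}, {"jaw": -1, "offset": [0, 0, 0], "rotation": [0, 59, 0]}, {"jaw": -1, "offset": [0, 0, 0], "rotation": [0, 65, 0]}, {"jaw": -1, "offset": [0, 0, 0], "rotation": [0, 71, 0]}, {"jaw": -1, "offset": [0, 0, 0], "rotation": [0, 77, 0]}, {"jaw": -1, "offset": [0, 0, 0], "rotation": [0, 83, 0]}, {"jaw": -1, "offset": [0, 0, 0], "rotation": [0, 88, 0]}, {"jaw": -1, "offset": [0, 0, 0], "rotation": [0, 90, 0]}, {"jaw": -1, "offset": [0, 0, 0], "rotation": [0, 90, 0]}, {"jaw": -1, "offset": [0, 0, 0], "rotation": [0, 90, 0]}])

```text
clock: 16.6
eef_pos: [0.6815, -0.0117, 0.1598]
orientation: [-0.067, 0.704, -0.704, 0.067]
force: [-6.9, 2.9, -12.9]
width: 0.0105
```

Run:
```python
from h import *
s=r.get_state();M=R.from_quat(s["orientation"]).as_matrix();print(s["force"],s["ft_torque"],s["width"],np.arctan2(M[1,2],M[0,2])-.188+np.pi/2)
K,E,i=grab("side","side11");cv2.imwrite("pics/c_s11.png",cv2.resize(np.clip(i[120:240,250:400,::-1]*2.,0,255).astype(np.uint8),None,fx=5,fy=5,interpolation=cv2.INTER_CUBIC))
```

```text
[ -6.9067951    2.87605764 -12.90685966] [ 0.53538073  1.22338339 -0.07010831] 0.01053378231805248 0.002332054074112966
```

View pics/c_s11.png

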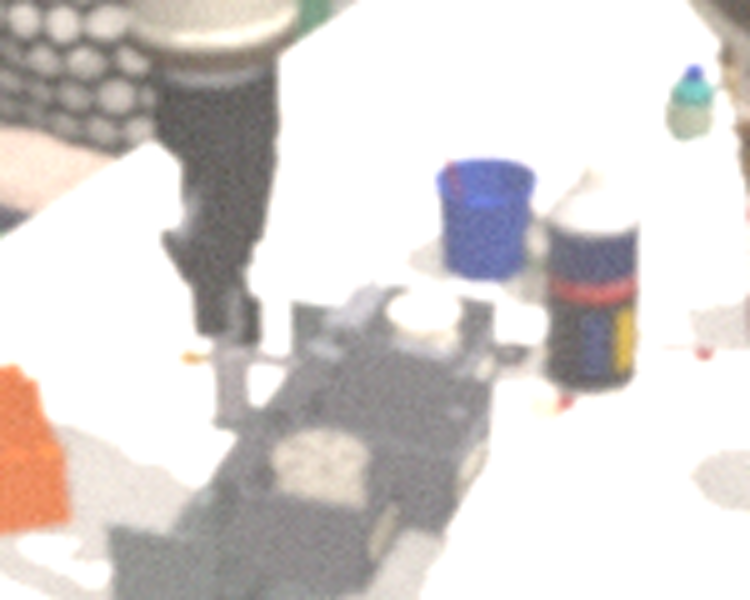

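Keeper angle by the gripper ≈ 0.00, wing pointing forward over the lip. Release, rise, look.

Call:
step_arm(series=[{"jaw": -0.7, "offset": [0, 0, 0], "rotation": [0, 0, 0]}, {"jaw": -0.3, "offset": [0, 0, 0], "rotation": [0, 0, 0]}, {"jaw": 0.2, "offset": [0, 0, 0], "rotation": [0, 0, 0]}, {"jaw": 0.2, "offset": [0, 0, 0], "rotation": [0, 0, 0]}, {"jaw": 0.2, "offset": [0, -20, 0], "rotation": [0, 0, 0]}, {"jaw": 0.2, "offset": [0, -50, 0], "rotation": [0, 0, 0]}, {"jaw": 0.2, "offset": [0, -85, 0], "rotation": [0, 0, 0]}, {"jaw": 0.2, "offset": [0, -105, 0], "rotation": [0, 0, 0]}, {"jaw": 0.2, "offset": [0, -105, 0], "rotation": [0, 0, 0]}, {"jaw": 0.2, "offset": [0, -105, 0], "rotation": [0, 0, 0]}])

```text
clock: 17.48
eef_pos: [0.6819, -0.0118, 0.2667]
orientation: [0.066, -0.704, 0.704, -0.069]
force: [-0.9, 0.3, -1.1]
width: 0.0511
```

Run:
```python
from h import *
s=r.get_state();print(s["eef_pos"],s["force"])
K,E,i=grab("wrist","w12");cv2.imwrite("pics/w12b.png",np.clip(i[:,:,::-1]*2.,0,255).astype(np.uint8))
```

```text
[ 0.6819029  -0.01184811  0.26667449] [-0.90524732  0.25475622 -1.0938438 ]
```

View pics/w12b.png

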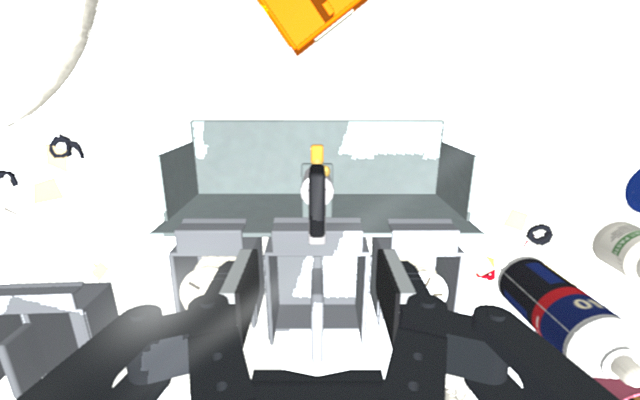

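Call:
step_arm(series=[{"jaw": 0.2, "offset": [0, -20, 40], "rotation": [0, 0, 0]}, {"jaw": 0.2, "offset": [100, -30, 300], "rotation": [0, 0, 0]}, {"jaw": 0.2, "offset": [100, -30, 300], "rotation": [0, 0, 0]}, {"jaw": 0.2, "offset": [100, -30, 300], "rotation": [0, 0, 0]}, {"jaw": 0.2, "offset": [100, -30, 300], "rotation": [0, 0, 0]}, {"jaw": 0.2, "offset": [100, -30, 300], "rotation": [0, 0, 0]}, {"jaw": 0.2, "offset": [100, -30, 300], "rotation": [0, 0, 0]}, {"jaw": 0.2, "offset": [100, -30, 300], "rotation": [0, 0, 0]}, {"jaw": 0.2, "offset": [100, -30, 300], "rotation": [0, 0, 0]}, {"jaw": 0.2, "offset": [100, -30, 300], "rotation": [0, 0, 0]}, {"jaw": 0.2, "offset": [100, -30, 300], "rotation": [0, 0, 0]}, {"jaw": 0.2, "offset": [100, -30, 300], "rotation": [0, 0, 0]}])

```text
clock: 18.53
eef_pos: [0.6404, -0.3242, 0.2945]
orientation: [-0.067, 0.704, -0.704, 0.068]
force: [0.6, -0.8, -0.2]
width: 0.0513
```

Run:
```python
from h import *
K,E,i=grab("top","top13");cv2.imwrite("pics/c_t13.png",cv2.resize(np.clip(i[140:310,170:450,::-1]*1.9,0,255).astype(np.uint8),None,fx=2.8,fy=2.8,interpolation=cv2.INTER_CUBIC))
K,E,i=grab("side","side13");cv2.imwrite("pics/c_s13.png",cv2.resize(np.clip(i[120:240,250:400,::-1]*2.,0,255).astype(np.uint8),None,fx=5,fy=5,interpolation=cv2.INTER_CUBIC))
```

```text
(no output)
```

View pics/c_t13.png

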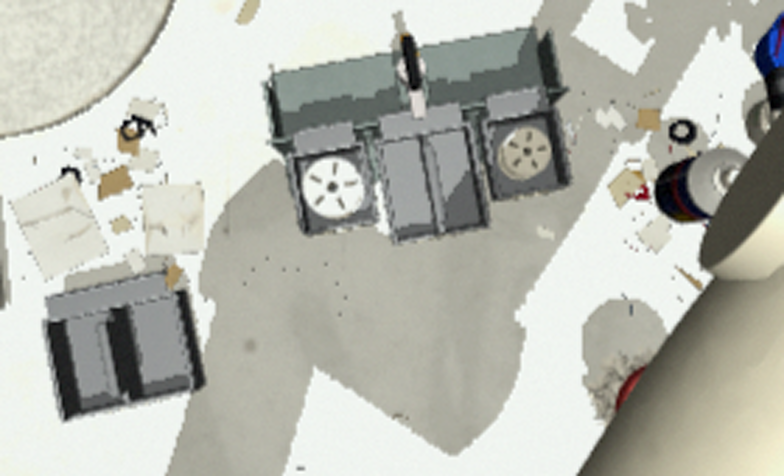

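View pics/c_s13.png

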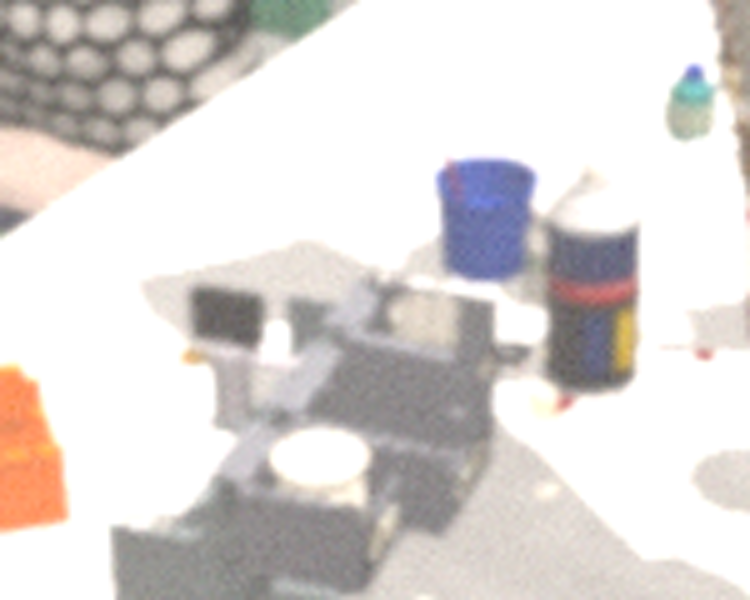

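The top view shows the bin hanging in the gap, the wing over its lip at about (318,176) in the full frame, and the wide bin and can where they were. Handing in.

Run:
```python
from h import *
r.hand_in();print(r.get_state()["clock"])
```

```text
the job is handed in; nothing more can be done
the job is handed in; nothing more can be done
```

The narrow bin is hanging in the rack's free gap with the keeper turned back over its lip, and I handed the job in at about 18.6 s. No verdict came back.

- **Keeper aside:** I gripped the knob and turned it until it met its stop, at about 1.57 rad. The top view confirmed the wing was fully aside.
- **Hanging the bin:** I picked the narrow bin up by its rib and lowered its lip over the rail, about 3 mm ahead of the rail's middle. I stopped when it met the rail, with about 7.5 N upward on the tool. After I let go, it hung by itself with a slight droop.
- **Keeper back:** I turned the knob back 90°, until the gripper read about 0.00 rad.

**Last checks:** With the arm clear, the side and top views show the wing pointing forward over the bin's lip and the knob as it stood at the start. The wide bin and the spray can are where they were. The jar was largely hidden by the arm in the last top view, but the arm never touched it. The highest wrist force I read, about 15 N, came from gripping and turning the knob. My two estimates of the rail's position, from the top and wrist cameras, differed by about 2 mm at first, then agreed at the hanging pose.

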